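Start the sample's stirrer and take a reading

ROBOT

A 6-joint arm with a two-finger parallel gripper is mounted at the origin on the work surface. World frame = base frame: x ahead of the robot, y to its left, z up, the work surface at z = 0. Lengths are in mm, angles in rad, forces in N, time in s.
With the tool pointing down it reaches from about 250 to 800 mm from the base axis. Payload 3.9 kg.
Tool frame: the origin (TCP) lies at the very end of the fingers, on their centre line; the grasp point (between the pads) lies robot.grip_point_offset behind it (robot.grip_point_offset is the distance from the TCP to the grasp point, in mm); z points along the fingers, y is the line along which they close (so a half turn about z gives the same grasp; the last joint's range is limited). The gripper opens to 85 mm and grips with 20 to 120 N. Pads are 22 mm wide; open, the fingers measure 114 mm over their backs; the gripper's body (76 mm by 85 mm) begins 54 mm behind the grasp point. The pads swing forward as they close: fully open they stand 13 mm farther back than shut.
Start: joints at [-1.199, 0.26, -0.138, 1.173, 0, 1.571], TCP at [190.724, -489.121, 231.304] pointing down, gripper open.
Joint ranges: [-2.78, 2.78], [-0.83, 1.72], [-1.28, 1.37], [-1.9, 2.12], [-1.57, 1.48], [-3.14, 3.14]. Speed limits (rad/s): [2.57, 2.57, 3.14, 3.14, 3.14, 3.14].

INTERFACE

Orientations are given as [roll, pitch, yaw] about the fixed x, y, z axes, in that order (R = Rz(yaw) Ry(pitch) Rx(roll)).
In Python, from bench import robot, imaging, close_job gives the robot as it stands. The module is installed in compiled form; this text tells all that it offers.
- The arm moves only by the shell command python3 -m jog 'ROWS' [OPENING] [FORCE]. ROWS is JSON, a list of rows, each an object with "translation": the shift along the tool's x, y, z in m, a list of three; "spin": the turn about the tool's z in degrees. A call has 1 to 12 rows; each row is the pose to reach, as a shift and turn from the pose commanded when the call began, along the tool's axes at that moment; what a row does not reach only later rows make up. A row lasts 1/10 s, in which the tool goes at most 50 mm and 8.59 degrees, less where a joint would pass 70% of its speed; a pose out of reach is approached as far as the arm can. A call with a gripper value outside its range is refused whole. OPENING is the finger opening in m, from 0 to 0.0854, set as the call begins (- or left out, the last holds). The fingers move at their own pace and stop on an object; FORCE is the grip in N (left out, the last holds). Time passes only in rows, so rows that repeat a pose let the fingers close. It gives the time, the measured TCP pose, the force, the opening and the grip force at its end, in the units of the state.
- robot.observe(): the state, without advancing time (a new reading comes with each control period).
- imaging.snapshot(name): name is "scene" or "top"; returns a dict with "color" (400x640x3 uint8, red, green, blue), "range_z" (400x640 float32, mm along the optical axis (not along the pixel's ray), 0 where there is no reading), "fx", "fy", "cx", "cy" (pixels), "origin" and "rotation" of the camera in the world. Camera axes: x right, y down, z forward; pixel columns grow to the right and rows downward; lengths in mm; the calibration is good to about 2 mm. A picture is of the moment at which its call begins.
- close_job(): hands the job in; it is judged then, once.
The state is a dict: "t": time; "q": joint angles; "dq": joint speeds; "joint_efforts": joint torques, N m; "position": TCP position; "tcp_rot": TCP orientation; "ft_force": force on the tool from outside, world axes, zero at the start; "moment": the same for the moment, N m; "grip_width": finger opening in mm; "grasp_force": force on a finger pad.
Only numpy, scipy, OpenCV 4.12 (cv2) and the standard library are available. Lean on these libraries where they do the work, as an engineer would, in place of code of your own. Each camera call takes 0.05 s, during which the arm holds its last target. There are 200 camera calls.

TASK

The sample is the conical flask with the cordless probe in its stopper. With the fingertips, gently press the round start key of the stirrer it stands on well down and let it spring back, then do the same with the meter's large oblong read key and draw the hand away. Press no other key, and leave the vessels and everything else on the bench where they are: nothing is to be picked up.

Things in the scene. Friction and masses are not known exactly. Their poses are not given: they have to be found in the camera images.
- start_b_top (a point): round grey start key of the flask's stirrer, 20 mm across, 12 mm proud of the low front apron; this point is the centre of its top, 52 mm above the table when up; z up, x to the stirrer's back. Pressed straight down. The one to press.
- start_b (a joint): travel of the start key of the flask's stirrer in m: 0 up, 0.007 fully down. It springs back by itself; about 1.5 N starts it, 4.5 N at the bottom; the switch works from 0.004 on, and below 0.002 counts as not pressed.
- stirrer_b: stirrer carrying the flask; origin on the table under its centre, x to its back. The three stirrers are alike and fixed: 200 mm deep, 110 wide; front apron 40 mm high with the start key (70 in front of the origin, 28 to the right as seen from the robot) and a fixed dial (26 across, 12 tall, 30 to the left); rear deck from 20 mm in front of the origin, with a plate, top 76 high, centre 40 behind the origin.
- read_top (a point): read key of the meter: the one large oblong grey key, 34 mm wide (y), 20 deep (x), at the left of the sloped keypad, 12 proud of it; this point is the centre of its top, about 53 above the table. The keypad rises 10 degrees away from the robot; the key travels along its own -z. Small keys begin 63 mm to its right, the display hump about 65 behind it.
- read (a joint): travel of the read key in m: 0 up, 0.007 fully down. It springs back by itself; about 1.5 N starts it, 4.5 N at the bottom; the switch works from 0.004 on, and below 0.002 counts as not pressed.
- stirrer_a: stirrer carrying the jar; origin on the table under its centre, x to its back.
- stirrer_c: stirrer carrying the bottle; origin on the table under its centre, x to its back.
- start_a_top (a point): round grey start key of the jar's stirrer, 20 mm across, 12 mm proud of the low front apron; this point is the centre of its top, 52 mm above the table when up; z up, x to the stirrer's back. Pressed straight down. Not to be pressed.
- start_a (a joint): travel of the start key of the jar's stirrer in m, 0 up. Not to be pressed.
- start_c_top (a point): round grey start key of the bottle's stirrer, 20 mm across, 12 mm proud of the low front apron; this point is the centre of its top, 52 mm above the table when up; z up, x to the stirrer's back. Pressed straight down. Not to be pressed.
- start_c (a joint): travel of the start key of the bottle's stirrer in m, 0 up. Not to be pressed.
- small_0 (a joint): travel of one of the four small keys (18 x 14 mm) on the right of the meter's keypad, in m, 0 up. Not to be pressed.
- small_1 (a joint): travel of one of the four small keys (18 x 14 mm) on the right of the meter's keypad, in m, 0 up. Not to be pressed.
- small_2 (a joint): travel of one of the four small keys (18 x 14 mm) on the right of the meter's keypad, in m, 0 up. Not to be pressed.
- small_3 (a joint): travel of one of the four small keys (18 x 14 mm) on the right of the meter's keypad, in m, 0 up. Not to be pressed.
- flask: the sample: conical amber glass flask, 76 mm across the foot, neck 30 mm, black stopper with a cordless probe standing up out of it (top 170 mm above its foot). Loose, on its stirrer's plate; origin at the centre of the foot, z up.
- jar: squat amber jar, 76 mm across and 75 mm tall, wide black lid, loose on its stirrer's plate; origin under its centre. Leave alone.
- bottle: straight-sided amber bottle, 60 mm across and 130 mm tall, narrow black cap, loose on its stirrer's plate; origin under its centre. Leave alone.
- meter: the bench meter: fixed beige desktop instrument, 220 mm deep, 175 mm wide, sloped keypad in front, display on the hump behind (80 mm high); origin on the table under its centre, x towards its back. Stirrers and meter stand in a row in any order.
- vial: small capped vial, 26 mm across, 50 mm tall, loose on top of the rear of the meter. Leave alone.
- dish: flat closed glass dish, 60 mm across, 14 mm tall, loose on the table between robot and row. Leave alone.
- spatula: narrow steel weighing spatula, 160 mm long, 14 wide, 6 tall, lying loose on the table between robot and row. Leave alone.
- wash_bottle: white wash bottle with bent spout, 64 mm across, 175 mm tall, loose behind the row. Leave alone.
- red_jar: white jar with red lid, 72 mm across, 85 mm tall, loose behind the row. Leave alone.
Not all that is in view belongs to the job. Leave any yellow look-alike of the flask alone.

How it is judged (in metres and radians):
On the way, in this order (a step that is already met when the one before it is completed fails the run):
1. the start key of the flask's stirrer is pressed at least 4 mm down (value of joint start_b above 0.004 m and value of joint read below 0.002 m), for 0.05 s.
2. that key is let up again (value of joint start_b below 0.001 m), for 0.05 s.
3. then the meter's read key is pressed at least 4 mm down (value of joint read above 0.004 m and value of joint start_b below 0.002 m), for 0.05 s.
4. the read key is let up again (value of joint read below 0.001 m), for 0.05 s.
At the end, for the whole second after the job is handed in: both keys pressed in turn and up again (within 1 mm), every other key up, all vessels and other loose things within 12 mm of where they were, at rest, and the three vessels upright (within 0.15 rad) on their stirrers (value of joint each of start_b, read, start_a, start_c, small_0, small_1, small_2, small_3 below 0.001 m and distance of each of flask, jar, bottle, vial, dish, spatula, wash_bottle, red_jar from where it was at the start of the episode below 0.012 m and angle between each of flask, jar, bottle's own z axis and vertical below 0.15 rad and linear speed of each of flask, jar, bottle, vial, dish, spatula, wash_bottle, red_jar below 0.02 m/s); the robot touches nothing.
It fails at once if another key is pressed (2 mm or more) (value of joint any of start_a, start_c, small_0, small_1, small_2, small_3 above 0.002 m).
It fails at once if a vessel or another loose thing is shifted or lifted by more than 12 mm, or a vessel tipped (not (distance of each of flask, jar, bottle, vial, dish, spatula, wash_bottle, red_jar from where it was at the start of the episode below 0.012 m and angle between each of flask, jar, bottle's own z axis and vertical below 0.15 rad)).
It fails at once if the robot presses on the flask's stirrer or on the meter, keys included, with more than 25 N (contact force between the fingers and stirrer_b above 25 N or contact force between the fingers and meter above 25 N).
It also fails if it takes over 51 s, if anything falls off the work surface, if the arm or the gripper's body presses on something with over 40 N, if the wrist force passes 120 N, or if a joint passes its speed limit or range.

## Working session

There is one attempt and no reset: what is moved stays moved. The work goes in short steps, Python scripts to look and compute and a shell command to move; the robot and the scene stay as the last step left them, time stands still between calls to the robot, and variables do not carry over. Pictures are saved under pics/ and viewed, at most 10 in all, crops included, and the job is handed in when it is done.

```bash
mkdir -p pics; python3 - <<'E'
from bench import robot, imaging
import cv2,pickle
for n in("scene","top"):
    s=imaging.snapshot(n); pickle.dump(s,open(n+".pkl","wb"))
    cv2.imwrite(f"pics/{n}0.png",s["color"][:,:,::-1]); print(n,s["origin"],s["rotation"],s["fx"])
o=robot.observe();print(o["t"],o["position"],o["tcp_rot"],o["grip_width"],robot.grip_point_offset)
E
```

```text
scene [1347.78952055  138.31060414  923.54335135] [-2.38068559  0.00386898  1.71284782] 391.3238762315806
top [ 489.86641975   21.20813042 1048.39730724] [-3.05455445  0.02505559 -1.59599182] 427.3914787876139
0.1 [ 190.53051266 -488.54405123  230.51503979] [-3.13975656e+00 -4.93738433e-05  3.71806921e-01] 85.53563114146482 18.700000000000003
```

View pics/scene0.png

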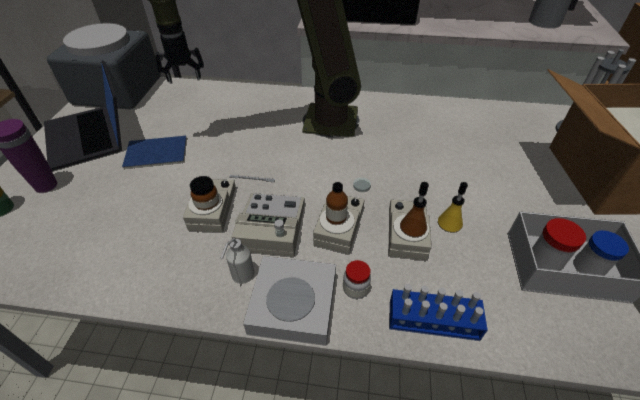

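View pics/top0.png

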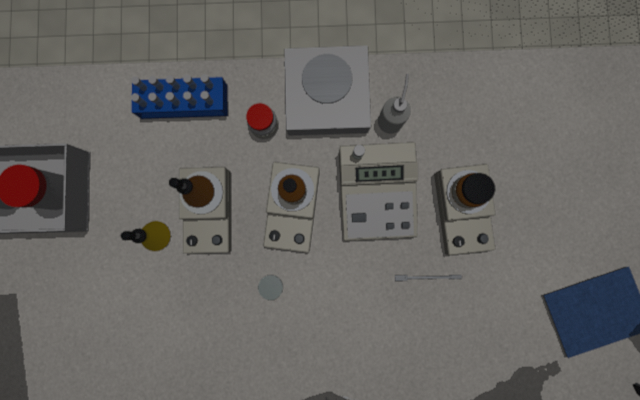

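Top view: the flask's stirrer is at (203,210) with round items at (193,240) and (217,240). The meter is at (380,190) with its oblong key near (358,217). Next I enlarge these and deproject.

```bash
cat > h.py <<'E'
import pickle,numpy as np
from scipy.spatial.transform import Rotation as R
def load(n): return pickle.load(open(n+".pkl","rb"))
def Rm(s):
    r=np.array(s["rotation"]); return r if r.shape==(3,3) else R.from_euler("xyz",r).as_matrix()
def at_z(s,u,v,z):
    d=Rm(s)@[(u-s["cx"])/s["fx"],(v-s["cy"])/s["fy"],1]; o=np.array(s["origin"]); return o+d*(z-o[2])/d[2]
def pts(s):
    v,u=np.mgrid[:400,:640]; z=s["range_z"]
    P=np.stack([(u-s["cx"])/s["fx"]*z,(v-s["cy"])/s["fy"]*z,z],-1); return P@Rm(s).T+s["origin"]
E
python3 - <<'E'
from h import *; import cv2
s=load("top"); P=pts(s)
for u,v in [(193,240),(217,240),(358,217),(300,290)]: print(u,v,P[v,u].round(1))
c=s["color"][:,:,::-1]
a=cv2.resize(c[205:260,175:240],None,fx=8,fy=8,interpolation=2); b=cv2.resize(c[195:250,335:400],None,fx=8,fy=8,interpolation=2)
im=np.vstack([a,b])[:]; im=np.hstack([a,b]); im=cv2.resize(im,(780,330)); cv2.imwrite("pics/crop1.png",im)
h=P[...,2]
def blob(u0,u1,v0,v1,f):
    m=f(P)[v0:v1,u0:u1]; q=P[v0:v1,u0:u1][m]; print(len(q),q.mean(0).round(1),q.min(0).round(1),q.max(0).round(1))
blob(205,232,228,252,lambda P:P[...,2]>46)
blob(180,205,228,252,lambda P:P[...,2]>46)
print(h[225:256:2,181:232:3].round(0).astype(int)); print(h[205:232:2,344:376:2].round(0).astype(int))
E
```

```text
193 240 [491.3 321.9  54.3]
217 240 [489.9 266.2  51.9]
358 217 [534.9 -64.   51.6]
300 290 [364.5  77.6   1.4]
64 [490.  260.3  83. ] [480.6  21.2  46.2] [ 513.2  278.3 1048.4]
101 [489.6 316.8  81.9] [477.3  21.2  47.3] [ 500.8  339.3 1048.4]
[[   1   40   38   38   39   40   41   41   42   42   41   41   40   38
    43   39   34]
 [  -3   40   42   42   43   43   39   38   41   44   38   39   41   40
    42   41   32]
 [   4   37   45   42   38   39   40   42   40   38   43   38   43   41
    38   41   31]
 [  -2   37   39   42   42   44   41   39   40   39   40   41   41   39
    41   39   33]
 [  -2   41   46   40   41   37   38   40   39   40   39   41   39   38
    40   42   36]
 [  -2   41   39   42   43   40   39   40   40   38   42   42   45   42
    43   41   34]
 [   3   41   42   50   53   45   41   42   42   37   39   55   52   40
    43   41   32]
 [   1   38   51   51   52   54   44   40   41   41   39   54   55   51
    42   43   32]
 [   1   41   53   52   52   54   41   39   41   38   40   51   51   51
    44   38   33]
 [  -1   37   53   52   53   53   42   42   4
[... 1076 characters left out ...]
1   44
    42   46]
 [  42   41   42 1048   52   54   55   52   54   57   55   53   44   47
    41   43]
 [  45   42   40   39   53   53   53   53   57   56   52   53   42   43
    44   38]
 [  39   40   40   40   52   54   52   52   53   53   55   52   41   36
    41   39]
 [  40   41   40   41   42   38   43   42   39   38   41   40   39   42
    41   40]
 [  38   38   43   41   38   39   42   38   41   38   39   40   39   39
    38   40]
 [  39   41   37   39   39   40   38   37   36   37   38   39   38   39
    36   42]
 [  35   37   40   36   40   39   40   39   41   36   40   40   40   37
    39   38]
 [  35   35   36   39   37   38   38   36   38   40   38   37   38   36
    38   38]]
```

View pics/crop1.png

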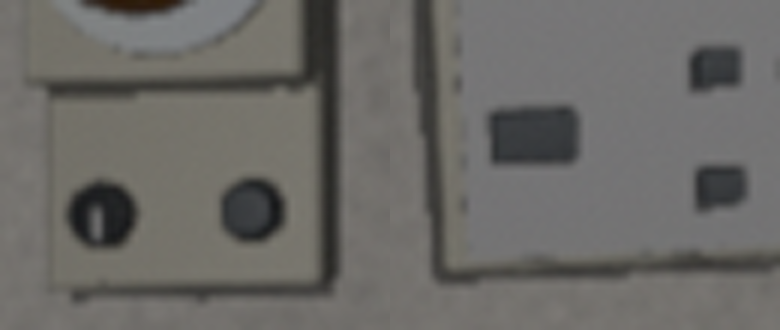

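```bash
cat >> h.py <<'E'
def shift(target):
    from bench import robot
    o=robot.observe(); T=R.from_euler("xyz",o["tcp_rot"]).as_matrix()
    print("t",o["t"],"pos",np.round(o["position"],1),"rot",np.round(o["tcp_rot"],3),"F",np.round(o["ft_force"],1),"w",round(o["grip_width"],1))
    print("tool shift m",(T.T@(np.array(target)-o["position"])/1000).round(4))
E
python3 - <<'E'
from h import *
s=load("top"); P=pts(s)
k=at_z(s,217,240,52); r=at_z(s,359.1,217.5,54); print(k,r)
def blob(u0,u1,v0,v1,z):
    q=P[v0:v1,u0:u1].reshape(-1,3); q=q[(q[:,2]>z)&(q[:,2]<70)]; print(len(q),q.mean(0).round(1),np.median(q,0).round(1))
blob(208,226,231,249,47); blob(350,370,211,224,49.5)
shift([k[0],k[1],150]); shift([r[0],r[1],150])
E
```

```text
[489.85742268 266.21205818  52.        ] [533.56450094 -66.28608625  54.        ]
60 [489.6 268.2  52. ] [489.8 268.   51.8]
126 [533.4 -65.8  53.6] [532.8 -65.9  53.4]
t 0.1 pos [ 190.5 -488.5  230.5] rot [-3.14  -0.     0.372] F [0.2 0.8 0.5] w 85.5
tool shift m [ 0.5531 -0.5943  0.0816]
t 0.1 pos [ 190.5 -488.5  230.5] rot [-3.14  -0.     0.372] F [0.2 0.8 0.5] w 85.5
tool shift m [ 0.473  -0.2686  0.081 ]
```

```bash
python3 -m jog '[{"translation":[0.553,-0.594,0],"spin":21.3},{"translation":[0.553,-0.594,0],"spin":21.3},{"translation":[0.553,-0.594,0],"spin":21.3},{"translation":[0.553,-0.594,0],"spin":21.3},{"translation":[0.553,-0.594,0],"spin":21.3},{"translation":[0.553,-0.594,0],"spin":21.3},{"translation":[0.553,-0.594,0],"spin":21.3},{"translation":[0.553,-0.594,0],"spin":21.3},{"translation":[0.553,-0.594,0],"spin":21.3},{"translation":[0.553,-0.594,0],"spin":21.3},{"translation":[0.553,-0.594,0],"spin":21.3},{"translation":[0.553,-0.594,0],"spin":21.3}]' 0; python3 -c "
from h import *
shift([490,267,110])"
```

```text
t: 1.3
position: [411.8, 26.5, 231.1]
tcp_rot: [-3.113, 0.001, 0.044]
ft_force: [0.2, -0.4, 0.5]
grip_width: -0.1
grasp_force: 0.0
t 1.3 pos [411.8  26.5 231.1] rot [-3.113e+00  1.000e-03  4.400e-02] F [ 0.2 -0.4  0.5] w -0.1
tool shift m [ 0.0889 -0.2333  0.1277]
```

```bash
python3 -m jog '[{"translation":[0.075,-0.225,0],"spin":0},{"translation":[0.075,-0.225,0],"spin":0},{"translation":[0.075,-0.225,0],"spin":0},{"translation":[0.075,-0.225,0],"spin":0},{"translation":[0.075,-0.225,0],"spin":0},{"translation":[0.075,-0.225,0],"spin":0},{"translation":[0.075,-0.225,0],"spin":0},{"translation":[0.075,-0.225,0],"spin":0}]'; python3 -c "
from h import *
shift([490,267,110])"
```

```text
t: 2.1
position: [488.1, 73.1, 236.9]
tcp_rot: [-3.073, 0.002, 0.105]
ft_force: [-0.4, -1.0, -0.1]
grip_width: -0.3
grasp_force: 0.0
t 2.1 pos [488.1  73.1 236.9] rot [-3.073e+00  2.000e-03  1.050e-01] F [-0.4 -1.  -0.1] w -0.3
tool shift m [ 0.0225 -0.1834  0.1398]
```

```bash
python3 -c "
from bench import robot
o=robot.observe();print(o['q'],o['dq'],o['joint_efforts'],o['moment'])"
```

```text
[ 0.10407116  0.20495257 -0.19936036  1.16868562  0.06879031  3.14059619] [0.01009082 0.05598645 0.0777212  0.02416816 0.00174995 0.00083972] [ 5.47668205e-04 -3.74373794e+01  2.52671510e+01 -4.23257647e-02
  2.63159238e-01 -1.64812684e-05] [-0.01159043 -0.00280695 -0.00878934]
```

```bash
python3 -m jog '[{"translation":[0,0,0],"spin":-8},{"translation":[0,0,0],"spin":-16},{"translation":[0,0,0],"spin":-24},{"translation":[0,0,0],"spin":-32},{"translation":[0,0,0],"spin":-40},{"translation":[0,0,0],"spin":-45},{"translation":[0,0,0],"spin":-45},{"translation":[0,0,0],"spin":-45}]'; python3 -c "
from h import *
shift([490,267,200])"
```

```text
t: 2.9
position: [487.8, 73.1, 237.0]
tcp_rot: [-3.091, -0.047, 0.887]
ft_force: [0.2, 0.0, 0.3]
grip_width: -0.1
grasp_force: 0.0
t 2.9 pos [487.8  73.1 237. ] rot [-3.091 -0.047  0.887] F [0.2 0.  0.3] w -0.1
tool shift m [ 0.1498 -0.1184  0.0501]
```

```bash
python3 -m jog '[{"translation":[0.04,-0.03,0.01],"spin":0},{"translation":[0.08,-0.06,0.03],"spin":0},{"translation":[0.11,-0.09,0.05],"spin":0},{"translation":[0.15,-0.118,0.05],"spin":0},{"translation":[0.15,-0.118,0.05],"spin":0},{"translation":[0.15,-0.118,0.05],"spin":0},{"translation":[0.15,-0.118,0.05],"spin":0}]'; python3 -c "
from h import *
shift([490,267,75])"
```

```text
t: 3.6
position: [490.0, 266.3, 200.0]
tcp_rot: [-3.092, -0.047, 0.888]
ft_force: [0.2, -0.4, -0.2]
grip_width: 0.0
grasp_force: 0.0
t 3.6 pos [490.  266.3 200. ] rot [-3.092 -0.047  0.888] F [ 0.2 -0.4 -0.2] w 0.0
tool shift m [-0.0053  0.0058  0.1248]
```

```bash
python3 -m jog '[{"translation":[-0.001,0.001,0.03],"spin":0},{"translation":[-0.003,0.003,0.06],"spin":0},{"translation":[-0.004,0.004,0.09],"spin":0},{"translation":[-0.005,0.006,0.115],"spin":0},{"translation":[-0.005,0.006,0.125],"spin":0},{"translation":[-0.005,0.006,0.125],"spin":0},{"translation":[-0.005,0.006,0.125],"spin":0}]'; python3 - <<'E'
from h import *; import cv2
from bench import imaging
shift([490,267,46])
for n in("scene","top"):
    s=imaging.snapshot(n)
    c=s["color"][:,:,::-1]
    c=c[170:270,370:500] if n=="scene" else c[150:270,150:280]
    cv2.imwrite(f"pics/{n}1.png",cv2.resize(c,None,fx=4.5,fy=4.5,interpolation=2))
E
```

```text
t: 4.3
position: [491.5, 267.7, 75.9]
tcp_rot: [-3.092, -0.049, 0.888]
ft_force: [-0.5, -0.9, -1.2]
grip_width: 0.1
grasp_force: 0.0
t 4.3 pos [491.5 267.7  75.9] rot [-3.092 -0.049  0.888] F [-0.5 -0.9 -1.2] w 0.1
tool shift m [-0.0029  0.0007  0.0298]
```

View pics/scene1.png

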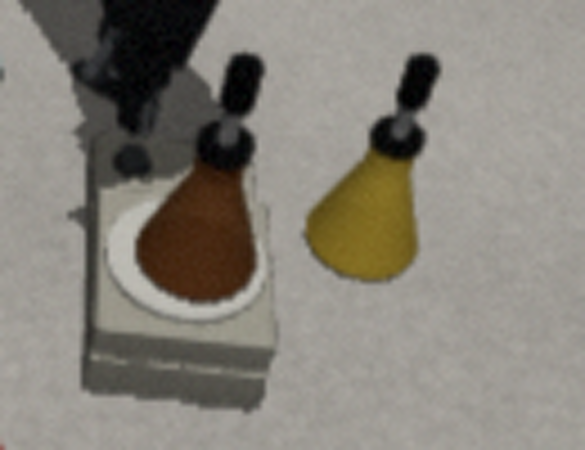

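View pics/top1.png

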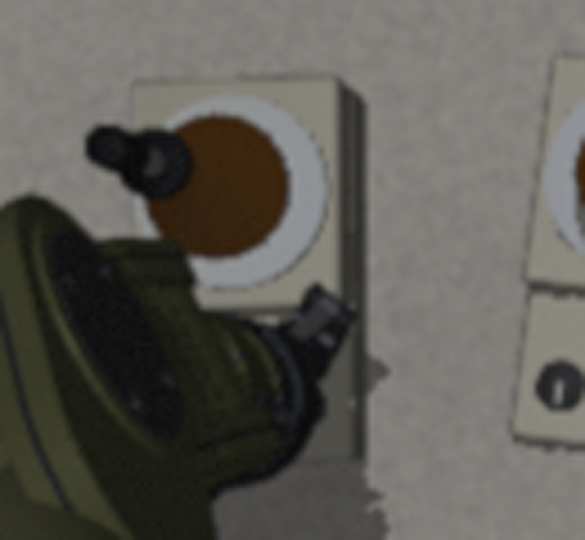

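The fingertips stand over the flask stirrer's start key, at (135,110) in the scene crop with the key at (132,160), and the arm is clear of the flask. Pressing in small steps.

```bash
python3 -m jog '[{"translation":[-0.001,0,0.01],"spin":0},{"translation":[-0.002,0.001,0.018],"spin":0},{"translation":[-0.003,0.001,0.022],"spin":0},{"translation":[-0.003,0.001,0.024],"spin":0},{"translation":[-0.003,0.001,0.026],"spin":0},{"translation":[-0.003,0.001,0.027],"spin":0},{"translation":[-0.003,0.001,0.027],"spin":0},{"translation":[-0.003,0.001,0.027],"spin":0}]'
```

```text
t: 5.2
position: [489.1, 266.7, 47.8]
tcp_rot: [-3.092, -0.047, 0.889]
ft_force: [-0.0, -1.9, 3.0]
grip_width: -0.2
grasp_force: 1.7
```

```bash
python3 -m jog '[{"translation":[0,0,0.001],"spin":0},{"translation":[0,0,0.0015],"spin":0},{"translation":[0,0,0.0015],"spin":0},{"translation":[0,0,0.0015],"spin":0}]'
```

```text
t: 5.6
position: [489.2, 266.9, 46.2]
tcp_rot: [-3.092, -0.047, 0.89]
ft_force: [-1.0, -2.3, 3.2]
grip_width: -0.0
grasp_force: 2.0
```

```bash
python3 -m jog '[{"translation":[0,0,0.0005],"spin":0},{"translation":[0,0,0.001],"spin":0},{"translation":[0,0,0.001],"spin":0},{"translation":[0,0,0.001],"spin":0}]'
```

```text
t: 6.0
position: [489.3, 266.9, 45.3]
tcp_rot: [-3.092, -0.047, 0.889]
ft_force: [-1.5, -3.1, 6.1]
grip_width: 0.0
grasp_force: 2.7
```

Force has risen past 4.5 N, so the key is at the bottom. I release it, lift to about z 230 and go on to the read key.

```bash
python3 -m jog '[{"translation":[0,0,-0.004],"spin":0},{"translation":[0,0,-0.01],"spin":0},{"translation":[0,0,-0.03],"spin":0},{"translation":[0,0,-0.06],"spin":0},{"translation":[0,0,-0.1],"spin":0},{"translation":[0,0,-0.14],"spin":0},{"translation":[0,0,-0.18],"spin":0},{"translation":[0,0,-0.18],"spin":0},{"translation":[0,0,-0.18],"spin":0}]'; python3 - <<'E'
from h import *; from bench import imaging
s=imaging.snapshot("top"); P=pts(s); q=P[231:249,208:226].reshape(-1,3); q=q[(q[:,2]>46)&(q[:,2]<70)]; print(len(q),np.median(q,0).round(1))
shift([531,-66,225])
E
```

```text
t: 6.9
position: [491.9, 255.5, 226.1]
tcp_rot: [-3.093, -0.051, 0.89]
ft_force: [-0.2, -0.8, -0.5]
grip_width: -0.4
grasp_force: 0.0
62 [489.8 268.4  51.9]
t 6.95 pos [490.9 255.  224.6] rot [-3.091 -0.048  0.89 ] F [-1.1  0.4 -0.4] w -0.2
tool shift m [-0.2239  0.2324 -0.0228]
```

```bash
python3 -m jog '[{"translation":[-0.03,0.03,-0.003],"spin":0},{"translation":[-0.06,0.06,-0.006],"spin":0},{"translation":[-0.09,0.093,-0.009],"spin":0},{"translation":[-0.12,0.124,-0.012],"spin":0},{"translation":[-0.15,0.155,-0.015],"spin":0},{"translation":[-0.18,0.187,-0.018],"spin":0},{"translation":[-0.21,0.218,-0.021],"spin":0},{"translation":[-0.224,0.232,-0.023],"spin":0},{"translation":[-0.224,0.232,-0.023],"spin":0},{"translation":[-0.224,0.232,-0.023],"spin":0},{"translation":[-0.224,0.232,-0.023],"spin":0}]'; python3 -c "
from h import *
shift([531,-66,75])"
```

```text
t: 8.05
position: [529.8, -65.0, 224.5]
tcp_rot: [-3.089, -0.047, 0.891]
ft_force: [0.5, -0.3, 0.1]
grip_width: 0.1
grasp_force: 0.0
t 8.05 pos [529.8 -65.  224.5] rot [-3.089 -0.047  0.891] F [ 0.5 -0.3  0.1] w 0.1
tool shift m [-0.007   0.0093  0.1491]
```

```bash
python3 -m jog '[{"translation":[-0.002,0.002,0.03],"spin":0},{"translation":[-0.003,0.004,0.07],"spin":0},{"translation":[-0.005,0.006,0.11],"spin":0},{"translation":[-0.006,0.008,0.135],"spin":0},{"translation":[-0.007,0.009,0.149],"spin":0},{"translation":[-0.007,0.009,0.149],"spin":0},{"translation":[-0.007,0.009,0.149],"spin":0}]'; python3 - <<'E'
from h import *; import cv2
from bench import imaging
shift([531,-66,46])
s=imaging.snapshot("scene"); c=s["color"][170:270,210:340,::-1]
cv2.imwrite("pics/scene2.png",cv2.resize(c,None,fx=4.5,fy=4.5,interpolation=2))
E
```

```text
t: 8.75
position: [531.6, -66.0, 76.2]
tcp_rot: [-3.091, -0.047, 0.891]
ft_force: [-0.3, -0.2, -0.6]
grip_width: -0.1
grasp_force: 0.0
t 8.75 pos [531.6 -66.   76.2] rot [-3.091 -0.047  0.891] F [-0.3 -0.2 -0.6] w -0.1
tool shift m [-0.0018  0.0011  0.0301]
```

View pics/scene2.png

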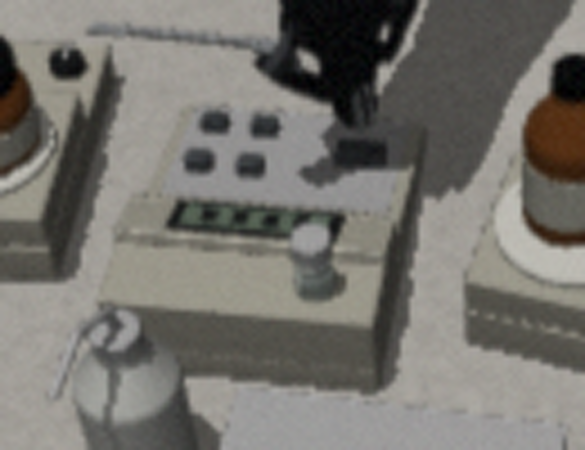

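The fingertips at (355,115) are above the oblong read key at (360,152), well away from the small keys and the vial. Pressing.

```bash
python3 -m jog '[{"translation":[0,0,0.01],"spin":0},{"translation":[-0.001,0.001,0.018],"spin":0},{"translation":[-0.002,0.001,0.022],"spin":0},{"translation":[-0.002,0.001,0.024],"spin":0},{"translation":[-0.002,0.001,0.026],"spin":0},{"translation":[-0.002,0.001,0.027],"spin":0},{"translation":[-0.002,0.001,0.027],"spin":0}]'
```

```text
t: 9.5
position: [531.4, -67.6, 49.3]
tcp_rot: [-3.093, -0.048, 0.889]
ft_force: [0.5, -0.5, 2.7]
grip_width: 0.2
grasp_force: 1.7
```

```bash
python3 -m jog '[{"translation":[0,0,0.001],"spin":0},{"translation":[0,0,0.002],"spin":0},{"translation":[0,0,0.002],"spin":0},{"translation":[0,0,0.002],"spin":0}]'
```

```text
t: 9.9
position: [531.7, -67.5, 47.3]
tcp_rot: [-3.093, -0.048, 0.89]
ft_force: [1.9, -2.3, 3.8]
grip_width: -0.5
grasp_force: 2.1
```

```bash
python3 -m jog '[{"translation":[0,0,0.0005],"spin":0},{"translation":[0,0,0.001],"spin":0},{"translation":[0,0,0.001],"spin":0},{"translation":[0,0,0.001],"spin":0}]'
```

```text
t: 10.3
position: [531.8, -67.6, 46.9]
tcp_rot: [-3.094, -0.048, 0.889]
ft_force: [-0.2, -1.9, 9.1]
grip_width: 0.0
grasp_force: 4.5
```

The key is at the bottom (9 N). Drawing away.

```bash
python3 -m jog '[{"translation":[0,0,-0.004],"spin":0},{"translation":[0,0,-0.01],"spin":0},{"translation":[0,0,-0.03],"spin":0},{"translation":[0,0,-0.06],"spin":0},{"translation":[0,0,-0.1],"spin":0},{"translation":[0,0,-0.14],"spin":0},{"translation":[0,0,-0.17],"spin":0},{"translation":[0,0,-0.17],"spin":0},{"translation":[0,0,-0.17],"spin":0},{"translation":[0,0,-0.17],"spin":0},{"translation":[0,0,-0.17],"spin":0}]'; python3 - <<'E'
from h import *; import cv2
from bench import imaging
shift([531,-66,215])
a=load("scene"); s=imaging.snapshot("scene"); cv2.imwrite("pics/scene3.png",s["color"][:,:,::-1])
E
```

```text
t: 11.4
position: [531.1, -78.4, 213.7]
tcp_rot: [-3.088, -0.045, 0.89]
ft_force: [-0.8, -0.5, 0.2]
grip_width: -0.3
grasp_force: 0.0
t 11.4 pos [531.1 -78.4 213.7] rot [-3.088 -0.045  0.89 ] F [-0.8 -0.5  0.2] w -0.3
tool shift m [ 0.0096 -0.0079 -0.0004]
```

View pics/scene3.png

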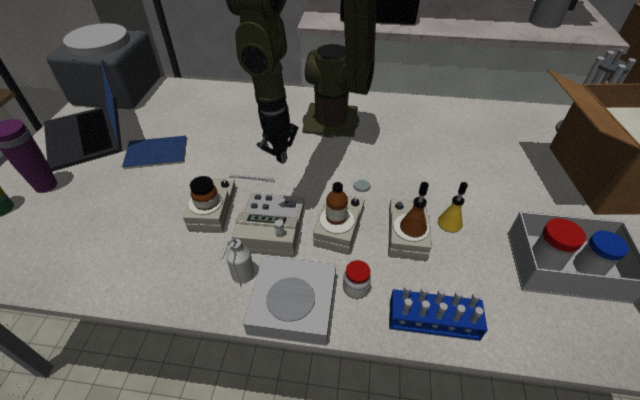

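The hand at (278,150) is clear of everything, and the vessels and loose things stand where they were. Handing in.

```bash
python3 -c "
from bench import close_job
print(close_job())"
```

```text
the job is handed in; nothing more can be done
None
```

I pressed the flask stirrer's start key to the bottom and let it up, then did the same with the meter's read key, drew the hand clear and handed the job in at about 11.4 s; contact force read at most about 9 N, nothing in the final picture had moved, and no verdict was returned.

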